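# Ready the film carousel for its record photograph

### The arm

A 6-joint arm with a two-finger parallel gripper is mounted at the origin on the work surface. World frame = base frame: x ahead of the robot, y to its left, z up, the work surface at z = 0. Lengths are in m, angles in rad, forces in N, time in s.
With the tool pointing down it reaches from about 0.35 to 0.775 m from the base axis. Payload 5.5 kg.
Tool frame: the origin (TCP) lies between the finger pads; the fingertips stand 11 mm ahead of it and the grasp point (between the pads) lies 8 mm behind it (tips_ahead is the distance from the TCP to the fingertips, in m); z points along the fingers, y is the line along which they close (so a half turn about z gives the same grasp; the last joint's range is limited). The gripper opens to 85 mm and grips with 20 to 120 N. Pads are 22 mm wide; open, the fingers measure 114 mm over their backs; the gripper's body (76 mm by 85 mm) begins 54 mm behind the grasp point. The pads swing forward as they close: fully open they stand 13 mm farther back than shut.
Start: joints at [1.044, 0.313, 0.046, 1.304, 0, 1.431], TCP at [0.217, 0.533, 0.22] pointing down, gripper open.
Joint ranges: [-2.76, 2.76], [-0.86, 1.69], [-1.03, 1.26], [-2.2, 2.34], [-1.47, 1.5], [-3.14, 3.14]. Speed limits (rad/s): [2.57, 2.57, 3.14, 3.14, 3.14, 3.14].

### API

Orientations are given as a unit quaternion [w, x, y, z].
In Python, from workcell import * gives the robot as it stands. The module is installed in compiled form; this text tells all that it offers.
- The arm moves only by the tool jog_arm, never from a script. Its argument "moves" is a list of rows, each an object with "fingers": the closure, from 0 (fully open) to 1 (shut); "slide": the shift along the tool's x, y, z in mm, a list of three; "angular": the turn, a rotation vector about the tool's x, y, z in degrees, a list of three. A call has 1 to 10 rows; each row is the pose to reach, as a shift and turn from the pose commanded when the call began, along the tool's axes at that moment; what a row does not reach only later rows make up. A row lasts 1/12 s, in which the tool goes at most 41.7 mm and 7.16 degrees, less where a joint would pass 70% of its speed; a pose out of reach is approached as far as the arm can. A call with a gripper value outside its range is refused whole. The fingers move at their own pace and stop on an object; "squeeze" is the grip in N (left out, the last holds). Time passes only in rows, so rows that repeat a pose let the fingers close. It gives the time, the measured TCP pose, the force, the opening and the grip force at its end, in the units of the state.
- get_state(): the state, without advancing time (a new reading comes with each control period).
- read_camera(name): name is "side" or "top" or "wrist"; returns a dict with "color" (420x560x3 uint8, red, green, blue), "fovy" (degrees; the focal length in pixels is half the picture's height over the tangent of half this angle, whatever the lens; pixels are square), "cx", "cy" (the principal point, pixels), "world_from_camera" (4x4, takes a point from camera to world coordinates); the wrist camera has in their place "tool_from_camera" (4x4, takes a point from camera to tool coordinates, whose origin is the TCP and whose axes are the flange's). Camera axes: x right, y down, z forward; pixel columns grow to the right and rows downward; lengths in m; the calibration is good to about 2 mm. A picture is of the moment at which its call begins: read the wrist's pose just before it. There is no depth.
- hand_in(): hands the job in; it is judged then, once.
Trained networks look in a picture, given as the dict that the camera call returned (one of the last four; its "shot" number tells which), for a name from the list of things; names that differ only in an ending like _2 or _b are one class to them, and where a whole thing is asked for, a point or a joint stands for the part that bears it (a point fixed in the world has none). Each returns a list of dicts, best first, with "p" (0 to 1); they miss things now and then, are a little off and sometimes report something else, mostly with a low value. They report only what shows in the picture. A call takes as long as a camera call. They do not tell look-alikes from the thing itself.
- look_for(target, picture): "point" ([column, row] in pixels, amid what is visible of it).
- tip_of(target, picture): "point" ([column, row] in pixels: a listed point, or the origin of a listed thing).
The state is a dict: "clock": time; "joint_pos": joint angles; "qvel": joint speeds; "tau": joint torques, N m; "tcp_pos": TCP position; "orientation": TCP orientation; "wrist_force": force on the tool from outside, world axes, zero at the start; "ft_torque": the same for the moment, N m; "finger_gap": finger opening in m; "grip_force": force on a finger pad.
Only numpy, scipy, OpenCV 4.12 (cv2) and the standard library are available. Lean on these libraries where they do the work, as an engineer would, in place of code of your own. Each camera call takes 0.05 s, during which the arm holds its last target. There are 200 camera calls.

### The job

Get the film carousel ready for its record photograph: put a spare canister from the cardboard tray into each empty pocket, upright and fully down, leaving the left-over spare standing in the tray and the other canisters in the carousel. Then turn the carousel by its knob until the tall canister stands squarely in front of the camera's lens. Finish while still gripping the knob, holding the carousel still for the exposure, and leave the camera and the other desk things where they are.

Things in the scene. Friction and masses are not known exactly. Their poses are not given: they have to be found in the camera images.
- knob: Round black knob of the carousel, 40 mm in diameter, 30 mm high; origin on the turning axis at the knob's mid height, 116 mm above the desk. Its x axis points to pocket0, z up. Knob, post (14 mm) and heavy grey steel deck (250 mm in diameter, top 22 mm above the desk) turn as one, either way without limit, with even bearing friction of about 0.12 N m, and stay where they are left.
- pocket0 (a point): One of eight pockets of the carousel, 45 degrees apart on a ring of 95 mm radius: a round steel cup 24 mm deep, inside 35 mm in diameter, its lip flared to 40 mm inside and 44 mm outside, rim 46 mm above the desk. This point is the centre of its floor, 22 mm above the desk; it turns with the carousel. Two of the eight are empty.
- pocket1 (a point): Pocket like pocket0. pocket1 lies 45 degrees anticlockwise from pocket0, seen from above. Any pocket may be full or empty.
- pocket2 (a point): Pocket like pocket0. pocket2 lies 90 degrees anticlockwise from pocket0, seen from above. Any pocket may be full or empty.
- pocket3 (a point): Pocket like pocket0. pocket3 lies 135 degrees anticlockwise from pocket0, seen from above. Any pocket may be full or empty.
- pocket4 (a point): Pocket like pocket0. pocket4 lies 180 degrees anticlockwise from pocket0, seen from above. Any pocket may be full or empty.
- pocket5 (a point): Pocket like pocket0. pocket5 lies 225 degrees anticlockwise from pocket0, seen from above. Any pocket may be full or empty.
- pocket6 (a point): Pocket like pocket0. pocket6 lies 270 degrees anticlockwise from pocket0, seen from above. Any pocket may be full or empty.
- pocket7 (a point): Pocket like pocket0. pocket7 lies 315 degrees anticlockwise from pocket0, seen from above. Any pocket may be full or empty.
- tall_mid (a point): The tall film canister: black tub with grey lid, 32 mm in diameter, 72 mm tall, about 40 g; the only tall one, and it stands in one of the pockets. This point is its centre, half-way up (36 mm above its foot), z up along it.
- can1_mid (a point): Ordinary film canister, black with a grey lid, 32 mm in diameter, 51 mm tall, about 28 g, standing in one of the pockets. This point is its centre, half-way up, 25.5 mm above its foot.
- can2_mid (a point): Ordinary film canister, black with a grey lid, 32 mm in diameter, 51 mm tall, about 28 g, standing in one of the pockets. This point is its centre, half-way up, 25.5 mm above its foot.
- can3_mid (a point): Ordinary film canister, black with a grey lid, 32 mm in diameter, 51 mm tall, about 28 g, standing in one of the pockets. This point is its centre, half-way up, 25.5 mm above its foot.
- can4_mid (a point): Ordinary film canister, black with a grey lid, 32 mm in diameter, 51 mm tall, about 28 g, standing in one of the pockets. This point is its centre, half-way up, 25.5 mm above its foot.
- can5_mid (a point): Ordinary film canister, black with a grey lid, 32 mm in diameter, 51 mm tall, about 28 g, standing in one of the pockets. This point is its centre, half-way up, 25.5 mm above its foot.
- spare1_mid (a point): Spare film canister, same as the ordinary ones (32 mm in diameter, 51 mm tall, 20 to 40 g), standing loose in the tray. This point is its centre, half-way up, 25.5 mm above its foot; z up along it.
- spare2_mid (a point): Spare film canister, same as the ordinary ones (32 mm in diameter, 51 mm tall, 20 to 40 g), standing loose in the tray. This point is its centre, half-way up, 25.5 mm above its foot; z up along it.
- spare3_mid (a point): Spare film canister, same as the ordinary ones (32 mm in diameter, 51 mm tall, 20 to 40 g), standing loose in the tray. This point is its centre, half-way up, 25.5 mm above its foot; z up along it.
- tray: Shallow off-white cardboard box lid that serves as the tray of the spares, to the left or right of the carousel, fixed to the desk: 190 mm (its x) by 100 mm (its y), walls 3 mm thick and 14 mm high, floor 3 mm thick. The three spares stand in a row along its x. Origin: centre of its underside on the desk.
- lens (a point): Centre of the front glass of the camera's lens, 249 mm from the carousel's axis, 88 mm above the desk. Its x axis is the optical axis, pointing level away from the carousel into the camera; the optical axis passes through the carousel's turning axis. y is to its left, z up. Lens 64 mm in diameter.
- stills_camera: Black stills camera (128 mm wide, 147 mm high with its tripod) on a three-legged table tripod, beyond the carousel, fixed; to be left untouched. Its origin is NOT at the camera but on the desk under the carousel's axis; x points from there to the camera, whose legs and body stand 250 to 420 mm from the origin.
- card_box: Bystander: green index-card box, 134 x 104 x 90 mm, loose, on the other side of the carousel from the tray. Origin: centre of its underside.
- loupe: Bystander: black stand magnifier, 48 mm in diameter, 50 mm high, loose. Origin: centre of its underside.
- pencil_cup: Bystander: dark steel pencil cup with pencils, 72 mm in diameter, 95 mm high (165 mm with pencils), loose. Origin: centre of its underside.
Things that resemble listed ones, but are neither listed nor needed, are in the scene too. Leave any purple look-alike of the part that bears spare3_mid alone. Leave any pink look-alike of the part that bears can1_mid alone.

How it is judged:
By the outcome, as a careful person would: the job done as asked, in the order asked, and still so for the second after the job is handed in, while the arm keeps its last pose, push and grip.
It also fails if it takes over 69 s, if anything falls off the work surface, if the arm or the gripper's body presses on something with over 40 N, if the wrist force passes 120 N, or if a joint passes its speed limit or range.

## Working session

There is one attempt and no reset: what is moved stays moved. The work goes in short steps, Python scripts to look and compute and a tool call to move; the robot and the scene stay as the last step left them, time stands still between calls to the robot, and variables do not carry over. Pictures are saved under pics/ and viewed, at most 10 in all, crops included, and the job is handed in when it is done.

Besides the shell and the picture viewer there is one more tool, called after ">>>" as name(argument=value, ...) on one line, values as JSON. jog_arm: Moves the arm, as the interface text tells. Its arguments: {"type":"object","properties":{"moves":{"type":"array","items":{"type":"object","properties":{"fingers":{"type":"number"},"slide":{"type":"array","items":{"type":"number"}},"angular":{"type":"array","items":{"type":"number"}}}}},"squeeze":{"type":"number"}},"required":["moves"]}

```bash
mkdir -p pics; cat > h.py <<'E'
from workcell import *
import numpy as np, cv2
from scipy.spatial.transform import Rotation as R
def Rq(q): return R.from_quat([q[1],q[2],q[3],q[0]]).as_matrix()
def T(pic,st=None):
    if "world_from_camera" in pic: return np.array(pic["world_from_camera"])
    M=np.eye(4); M[:3,:3]=Rq(st["orientation"]); M[:3,3]=st["tcp_pos"]; return M@np.array(pic["tool_from_camera"])
def f(pic): return 210/np.tan(np.radians(pic["fovy"])/2)
def at_z(pic,px,z,st=None):
    M=T(pic,st); F=f(pic)
    d=M[:3,:3]@np.array([(px[0]-pic["cx"])/F,(px[1]-pic["cy"])/F,1]); o=M[:3,3]
    return o+d*(z-o[2])/d[2]
def proj(pic,P,st=None):
    p=np.linalg.inv(T(pic,st))@np.append(P,1); F=f(pic); return np.array([pic["cx"]+F*p[0]/p[2],pic["cy"]+F*p[1]/p[2]])
def save(pic,n): cv2.imwrite("pics/"+n,pic["color"][:,:,::-1])
E
python3 - <<'E'
from h import *
s=get_state(); print(s["clock"],s["tcp_pos"],s["orientation"],s["finger_gap"])
t=read_camera("top"); sd=read_camera("side"); w=read_camera("wrist")
save(t,"top.png"); save(sd,"side.png")
print(t["world_from_camera"],sd["world_from_camera"],w["tool_from_camera"])
H=dict(knob=.116,pocket0=.022,tall_mid=.06,can1_mid=.0475,spare1_mid=.0285,tray=0,lens=.088,card_box=0,loupe=0,pencil_cup=0)
for k,z in H.items():
    for pn,p in (("top",t),("side",sd)):
        print(k,pn,[(np.round(d["p"],2),np.round(d["point"]).tolist(),np.round(at_z(p,d["point"],z)[:2],3).tolist()) for d in tip_of(k,p)[:10]])
E
```

```text
0.0 [0.21662034 0.53204888 0.21912555] [-3.01186598e-04  1.92184249e-01  9.81358440e-01 -8.58139523e-04] 0.08558197663954811
[[-0.06939211 -0.97630139  0.2049886   0.36552835]
 [-0.99755878  0.06952092 -0.00658249  0.00852769]
 [-0.00782451 -0.20494495 -0.97874223  0.99632611]
 [ 0.          0.          0.          1.        ]] [[ 0.9804467  -0.14172608  0.13652099  0.42007419]
 [-0.19655806 -0.73860721  0.64484442 -0.75836328]
 [ 0.00944411 -0.65906989 -0.7520224   0.99046826]
 [ 0.          0.          0.          1.        ]] [[-1.84945449e-03 -9.58468834e-01 -2.85191292e-01  7.27165460e-02]
 [ 9.99998140e-01 -1.92867975e-03 -3.05623714e-06 -7.68590001e-04]
 [-5.47113362e-04 -2.85190767e-01  9.58470619e-01 -1.54287733e-01]
 [ 0.00000000e+00  0.00000000e+00  0.00000000e+00  1.00000000e+00]]
knob top [(np.float64(0.56), [264.0, 223.0], [0.524, 0.034]), (np.float64(0.35), [302.0, 204.0], [0.557, -0.046])]
knob side [(np.float64(0.71), [254.0, 198.0], [0.541, 0.034]), (np.float64(0.26), [216.0, 217.0], [0.441, -0.008])]
pocket0 top [(np.float64(0.94), [258.0, 266.0], [0.444, 0.055]), 
[... 1462 characters left out ...]
0], [0.506, -0.208])]
lens top [(np.float64(0.86), [264.0, 113.0], [0.776, 0.019])]
lens side [(np.float64(0.71), [350.0, 194.0], [0.787, 0.027])]
card_box top [(np.float64(0.86), [172.0, 258.0], [0.479, 0.252]), (np.float64(0.31), [292.0, 265.0], [0.443, -0.019])]
card_box side [(np.float64(0.94), [224.0, 175.0], [0.486, 0.246])]
loupe top [(np.float64(0.7), [230.0, 252.0], [0.482, 0.12])]
loupe side [(np.float64(0.58), [269.0, 149.0], [0.634, 0.334]), (np.float64(0.23), [233.0, 206.0], [0.495, 0.122])]
pencil_cup top [(np.float64(0.92), [386.0, 158.0], [0.681, -0.261])]
pencil_cup side [(np.float64(0.77), [339.0, 315.0], [0.684, -0.254]), (np.float64(0.37), [279.0, 208.0], [0.617, 0.092])]
```

```bash
python3 - <<'E'
import cv2
a=cv2.imread("pics/top.png")[130:300,140:420]; b=cv2.imread("pics/side.png")[130:350,150:370]
cv2.imwrite("pics/topc.png",cv2.resize(a,None,fx=2.8,fy=2.8,interpolation=cv2.INTER_CUBIC))
cv2.imwrite("pics/sidec.png",cv2.resize(b,None,fx=2.7,fy=2.7,interpolation=cv2.INTER_CUBIC))
E
```

```text
(no output)
```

View pics/topc.png

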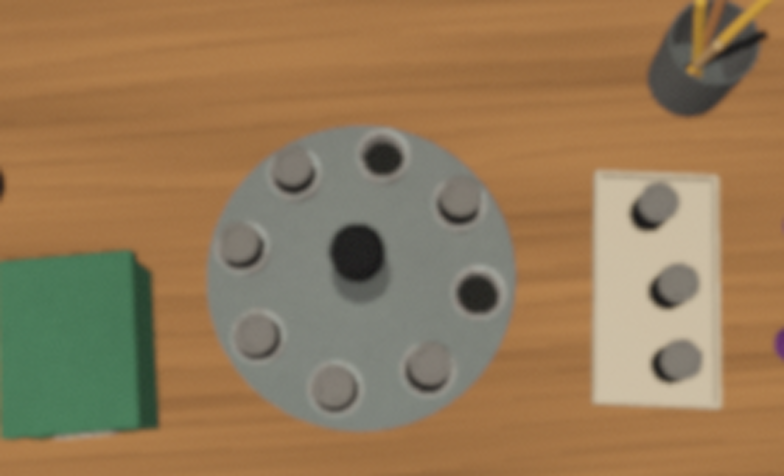

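View pics/sidec.png

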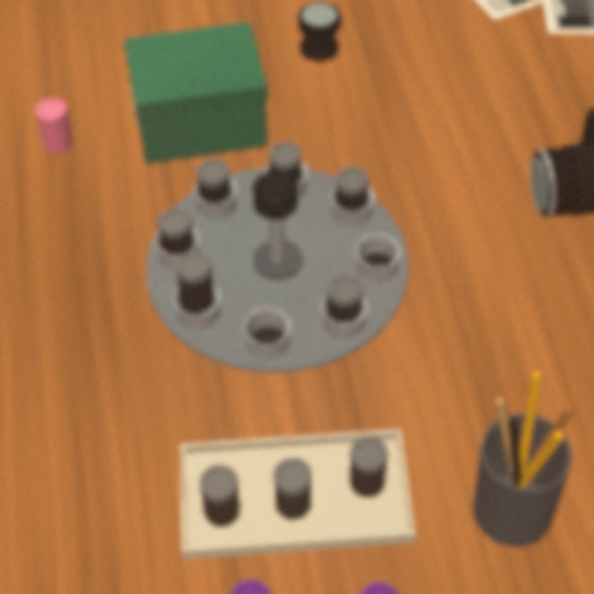

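The top crop shows the carousel with empty pockets at full-frame pixels (277,185) and (311,235). The tall canister is at (294,260), the spares are in a row at about x 374–383, and the purple look-alikes are beyond the tray. Next I'll fit the carousel and work out the move to above the tray.

```bash
cat >> h.py <<'E'
def go(p,yaw,s=None):
    """slide mm / angular deg from present pose to TCP p, tool down, tool y at yaw deg"""
    s=s or get_state(); M=Rq(s["orientation"]); y=np.radians(yaw)
    G=np.array([[np.sin(y),np.cos(y),0],[-np.cos(y),np.sin(y),0],[0,0,-1]])  # columns x,y,z of tool
    sl=M.T@(np.array(p)-np.array(s["tcp_pos"]))*1000; an=np.degrees(R.from_matrix(M.T@G).as_rotvec())
    print("slide",np.round(sl,1).tolist(),"angular",np.round(an,1).tolist(),"rows",round(max(np.linalg.norm(sl)/41.7,np.linalg.norm(an)/7.16),1))
E
python3 - <<'E'
from h import *
from scipy.optimize import least_squares
t=read_camera("top"); sd=read_camera("side")
obs=[(p,d["point"]) for p in (t,sd) for d in tip_of("pocket0",p) if d["p"]>.5]
def pk(v,k): a=v[2]+k*np.pi/4; return np.array([v[0]+.095*np.cos(a),v[1]+.095*np.sin(a),.022])
def res(v):
    return [min(np.linalg.norm(at_z(p,px,.022)-pk(v,k)) for k in range(8)) for p,px in obs]
best=min((least_squares(res,[.532,.03,a],loss="soft_l1",f_scale=.005) for a in np.radians([0,15,30])),key=lambda r:r.cost)
v=best.x; print(v[:2],np.degrees(v[2]),np.round(res(v),3)); 
for k in range(8): print(np.round(pk(v,k),3),np.round(proj(t,pk(v,k))),np.round(proj(sd,pk(v,k))))
for n,z in (("lens",.088),("knob",.116)):
  for p in (t,sd): print(n,[(round(d["p"],2),np.round(at_z(p,d["point"],z),3)) for d in look_for(n,p)[:2]],[np.round(at_z(p,d["point"],z),3) for d in tip_of(n,p)[:1]])
c=lambda x,y:(x/2.8+140,y/2.8+130)
print("spare tops",[np.round(at_z(t,c(*q),.054),3) for q in ((658,202),(679,281),(684,357))])
c=lambda x,y:(x/2.7+150,y/2.7+130)
print("spare tops",[np.round(at_z(sd,c(*q),.054),3) for q in ((368,452),(293,475),(220,480),(252,590),(380,590))])
go([.50,-.215,.22],90)
E
```

```text
[0.53110971 0.02755649] -15.377236290903525 [0.004 0.003 0.002 0.008 0.002 0.003 0.007 0.007 0.004 0.002 0.008 0.008
 0.004 0.007 0.004]
[0.623 0.002 0.022] [277. 187.] [289. 228.]
[0.614 0.075 0.022] [246. 193.] [279. 207.]
[0.556 0.119 0.022] [227. 219.] [255. 198.]
[0.484 0.11  0.022] [233. 250.] [229. 204.]
[0.44  0.053 0.022] [260. 268.] [215. 223.]
[ 0.449 -0.019  0.022] [292. 262.] [222. 244.]
[ 0.506 -0.064  0.022] [310. 235.] [248. 255.]
[ 0.578 -0.055  0.022] [303. 204.] [276. 248.]
lens [(0.73, array([0.854, 0.026, 0.088]))] [array([0.775, 0.026, 0.088])]
lens [(0.95, array([0.869, 0.023, 0.088])), (0.38, array([ 0.522, -0.041,  0.088]))] [array([0.793, 0.033, 0.088])]
knob [(0.79, array([0.526, 0.03 , 0.116]))] [array([0.529, 0.03 , 0.116])]
knob [(0.75, array([0.531, 0.031, 0.116]))] [array([0.533, 0.034, 0.116])]
spare tops [array([ 0.564, -0.211,  0.054]), array([ 0.5  , -0.22 ,  0.054]), array([ 0.442, -0.217,  0.054])]
spare tops [array([ 0.567, -0.217,  0.054]), array([ 0.503, -0.226,  0.054]), array([ 0.445, -0.219,  0.054]), array([ 0.455, -0.317,  0.054]), array([ 0.551, -0.336,  0.054])]Traceback (most recent call last):
  File "<stdin>", line 17, in <module>
  File "h.py", line 20, in go
    sl=M.T@(np.array(p)-np.array(s["tcp_pos"]))*1000; an=np.degrees(R.from_matrix(M.T@G).as_rotvec())
                                                                    ~~~~~~~~~~~~~^^^^^^^
  File "scipy/spatial/transform/_rotation.pyx", line 1143, in scipy.spatial.transform._rotation.Rotation.from_matrix
ValueError: Non-positive determinant (left-handed or null coordinate frame) in rotation matrix 0: [[-9.26142763e-01  3.77173147e-01 -5.66515302e-06]
 [ 3.77173147e-01  9.26142761e-01 -6.50233027e-05]
 [ 1.92783033e-05  6.23576048e-05  9.99999998e-01]].
```

```bash
sed -i 's/\[\[np.sin(y),np.cos(y),0\],\[-np.cos(y),np.sin(y),0\]/[[-np.sin(y),np.cos(y),0],[np.cos(y),np.sin(y),0]/' h.py; python3 -c "
from h import *
go([.50,-.215,.20],90)"
```

```text
slide [-544.2, -585.6, 20.0] angular [0.0, 0.0, -22.2] rows 19.2
```

>>> jog_arm(moves=[{"fingers": 0.2,"slide": [-544,-585,0],"angular": [0,0,-22]},{"fingers": 0.2,"slide": [-544,-585,0],"angular": [0,0,-22]},{"fingers": 0.2,"slide": [-544,-585,0],"angular": [0,0,-22]},{"fingers": 0.2,"slide": [-544,-585,0],"angular": [0,0,-22]},{"fingers": 0.2,"slide": [-544,-585,0],"angular": [0,0,-22]},{"fingers": 0.2,"slide": [-544,-585,0],"angular": [0,0,-22]},{"fingers": 0.2,"slide": [-544,-585,0],"angular": [0,0,-22]},{"fingers": 0.2,"slide": [-544,-585,0],"angular": [0,0,-22]},{"fingers": 0.2,"slide": [-544,-585,0],"angular": [0,0,-22]},{"fingers": 0.2,"slide": [-544,-585,0],"angular": [0,0,-22]}], squeeze=30)

```text
clock: 2.58
tcp_pos: [0.3633, 0.1458, 0.2204]
orientation: [0.001, 0.001, 1.0, 0.0]
wrist_force: [0.6, 0.4, 0.3]
finger_gap: 0.0685
grip_force: 0.0
```

>>> jog_arm(moves=[{"fingers": 0.2,"slide": [-137,-361,20]},{"fingers": 0.2,"slide": [-137,-361,20]},{"fingers": 0.2,"slide": [-137,-361,20]},{"fingers": 0.2,"slide": [-137,-361,20]},{"fingers": 0.2,"slide": [-137,-361,20]},{"fingers": 0.2,"slide": [-137,-361,20]},{"fingers": 0.2,"slide": [-137,-361,20]},{"fingers": 0.2,"slide": [-137,-361,20]},{"fingers": 0.2,"slide": [-137,-361,20]},{"fingers": 0.2,"slide": [-137,-361,20]}])

```text
schema error: expected keys fingers, slide, angular
```

```bash
python3 - <<'E'
from h import *
s=get_state(); w=read_camera("wrist"); save(w,"w1.png"); print(s["clock"],s["tcp_pos"])
for d in tip_of("spare1_mid",w): print(round(d["p"],2),np.round(d["point"]),np.round(at_z(w,d["point"],.0285,s),4))
for d in tip_of("tray",w): print("tray",round(d["p"],2),np.round(at_z(w,d["point"],0,s),4))
print([np.round(proj(w,(x,-.217,.054),s)) for x in (.565,.501,.443)])
E
```

```text
2.5833 [0.36327219 0.14575118 0.22044034]
[array([-45., 361.]), array([-61., 312.]), array([-78., 262.])]
```

View pics/w1.png

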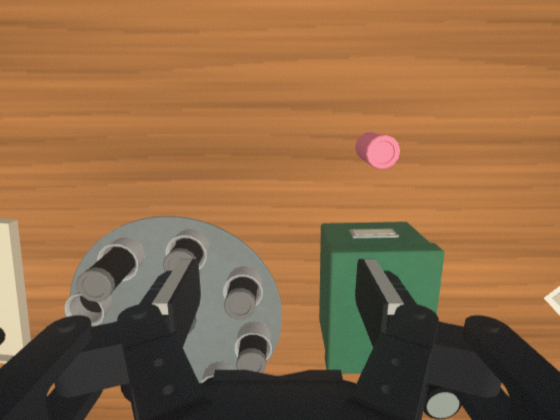

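The call was refused because it left out "angular", so the arm has not moved. The wrist picture shows the carousel at lower left, the green box and the pink look-alike at (380,150). I'll resend the move.

>>> jog_arm(moves=[{"fingers": 0.2,"slide": [-137,-361,20],"angular": [0,0,0]},{"fingers": 0.2,"slide": [-137,-361,20],"angular": [0,0,0]},{"fingers": 0.2,"slide": [-137,-361,20],"angular": [0,0,0]},{"fingers": 0.2,"slide": [-137,-361,20],"angular": [0,0,0]},{"fingers": 0.2,"slide": [-137,-361,20],"angular": [0,0,0]},{"fingers": 0.2,"slide": [-137,-361,20],"angular": [0,0,0]},{"fingers": 0.2,"slide": [-137,-361,20],"angular": [0,0,0]},{"fingers": 0.2,"slide": [-137,-361,20],"angular": [0,0,0]},{"fingers": 0.2,"slide": [-137,-361,20],"angular": [0,0,0]},{"fingers": 0.2,"slide": [-137,-361,20],"angular": [0,0,0]}])

```text
clock: 3.57
tcp_pos: [0.5014, -0.2177, 0.1991]
orientation: [0.001, 0.002, 1.0, -0.001]
wrist_force: [0.7, -0.3, 0.0]
finger_gap: 0.0682
grip_force: 0.0
```

```bash
python3 - <<'E'
from h import *
s=get_state(); w=read_camera("wrist"); save(w,"w2.png"); print(s["clock"],s["tcp_pos"])
for d in tip_of("spare1_mid",w): print(round(d["p"],2),np.round(d["point"]),np.round(at_z(w,d["point"],.0285,s),4))
for d in tip_of("tray",w): print("tray",round(d["p"],2),np.round(at_z(w,d["point"],0,s),4))
print([np.round(proj(w,(x,-.217,.054),s)) for x in (.565,.501,.443)])
E
```

```text
3.5667 [ 0.50140995 -0.21772735  0.19911013]
0.85 [279. 121.] [ 0.4433 -0.217   0.0285]
tray 0.57 [ 0.5016 -0.213   0.    ]
[array([280., 255.]), array([279., 189.]), array([279., 122.])]
```

View pics/w2.png

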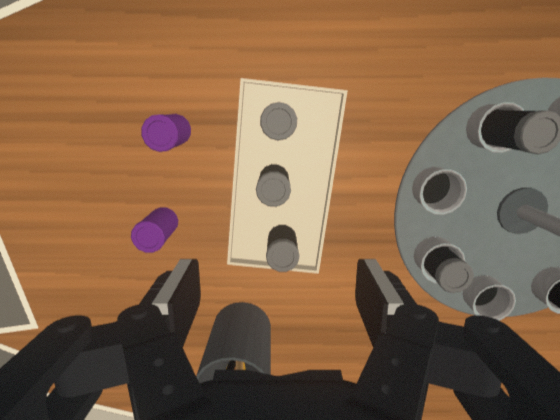

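The wrist view shows the spare lids at (279,121), (274,188) and (283,255), with the purple look-alikes to the left at (165,132) and (155,230). Empty pocket rims are at (442,192) and (492,302). I'll use the two spares nearest the robot.

```bash
python3 - <<'E'
from h import *
s=get_state(); w=read_camera("wrist")
for q in ((279,121),(274,188),(283,256)): print(np.round(at_z(w,q,.054,s),4))
for q in ((442,192),(492,302)): print("rim",np.round(at_z(w,q,.046,s),4))
g=cv2.cvtColor(w["color"],cv2.COLOR_RGB2GRAY)
p=at_z(w,(279,121),.054,s); go([p[0],p[1],.10],90); go([p[0],p[1],.041],90)
E
```

```text
[ 0.4394 -0.2119  0.054 ]
[ 0.4975 -0.2165  0.054 ]
[ 0.5637 -0.2085  0.054 ]
rim [ 0.504 -0.062  0.046]
rim [0.6194 0.004  0.046 ]
slide [59.2, 0.0, 99.7] angular [0.1, -0.1, -0.1] rows 2.8
slide [59.1, -0.1, 158.7] angular [0.1, -0.1, -0.1] rows 4.1
```

```bash
python3 - <<'E'
from h import *
s=get_state(); w=read_camera("wrist"); print(s["tcp_pos"],s["joint_pos"])
for d in tip_of("spare1_mid",w)+look_for("spare1_mid",w): print(round(d["p"],2),np.round(d["point"]),np.round(at_z(w,d["point"],.0285,s),4))
g=cv2.medianBlur(cv2.cvtColor(w["color"],cv2.COLOR_RGB2GRAY),5)
c=cv2.HoughCircles(g[:290,:],cv2.HOUGH_GRADIENT,1,30,param1=80,param2=14,minRadius=14,maxRadius=22)
for x,y,r in c[0][:14]: print(np.round((x,y,r)),"lid",np.round(at_z(w,(x,y),.054,s),4),"rim",np.round(at_z(w,(x,y),.046,s)[:2],4))
E
```

```text
[ 0.49875936 -0.21213835  0.19960288] [-5.50679556e-01  2.57548152e-01 -7.96122210e-02  1.23556631e+00
  6.62242269e-04 -5.49118989e-01]
0.89 [275. 124.] [ 0.4432 -0.2143  0.0285]
0.59 [428. 258.] [ 0.578  -0.057   0.0285]
0.83 [273. 125.] [ 0.4436 -0.2167  0.0285]
[436. 196.  20.] lid [ 0.5056 -0.0692  0.054 ] rim [ 0.5077 -0.0654]
[270. 124.  18.] lid [ 0.4419 -0.2182  0.054 ] rim [ 0.4423 -0.2184]
[266. 192.  17.] lid [ 0.5013 -0.2224  0.054 ] rim [ 0.5033 -0.2226]
[494. 134.  20.] lid [ 0.4501 -0.0276  0.054 ] rim [ 0.4507 -0.0226]
[432. 266.  18.] lid [ 0.575  -0.0652  0.054 ] rim [ 0.5789 -0.0612]
[510. 216.  21.] lid [0.5248 0.0011 0.054 ] rim [0.5275 0.0068]
[152. 134.  18.] lid [ 0.4499 -0.32    0.054 ] rim [ 0.4505 -0.3228]
[142. 238.  17.] lid [ 0.545  -0.3395  0.054 ] rim [ 0.5482 -0.3429]
[276. 258.  16.] lid [ 0.5659 -0.2137  0.054 ] rim [ 0.5697 -0.2137]
[530. 136.  17.] lid [0.4519 0.0045 0.054 ] rim [0.4526 0.0103]
[542. 290.  18.] lid [0.6002 0.0467 0.054 ] rim [0.6049 0.0536]
```

>>> jog_arm(moves=[{"fingers": 0.2,"slide": [57,-5,70],"angular": [0,0,0]},{"fingers": 0.2,"slide": [57,-5,70],"angular": [0,0,0]},{"fingers": 0.2,"slide": [57,-5,70],"angular": [0,0,0]},{"fingers": 0.2,"slide": [57,-5,110],"angular": [0,0,0]},{"fingers": 0.2,"slide": [57,-5,140],"angular": [0,0,0]},{"fingers": 0.2,"slide": [57,-5,158],"angular": [0,0,0]},{"fingers": 0.2,"slide": [57,-5,158],"angular": [0,0,0]},{"fingers": 0.4,"slide": [57,-5,158],"angular": [0,0,0]},{"fingers": 0.8,"slide": [57,-5,158],"angular": [0,0,0]},{"fingers": 1,"slide": [57,-5,158],"angular": [0,0,0]}], squeeze=30)

```text
clock: 4.75
tcp_pos: [0.4434, -0.2192, 0.0439]
orientation: [0.001, 0.001, 1.0, -0.001]
wrist_force: [0.3, -0.6, 0.1]
finger_gap: 0.0327
grip_force: 0.0
```

>>> jog_arm(moves=[{"fingers": 1,"slide": [0,0,0],"angular": [0,0,0]},{"fingers": 1,"slide": [0,0,0],"angular": [0,0,0]},{"fingers": 1,"slide": [0,0,0],"angular": [0,0,0]}])

```text
clock: 5.0
tcp_pos: [0.4425, -0.219, 0.0428]
orientation: [0.001, 0.001, 1.0, -0.0]
wrist_force: [-0.7, -0.9, 1.7]
finger_gap: 0.0
grip_force: 0.0
```

```bash
python3 - <<'E'
from h import *
s=get_state(); w=read_camera("wrist"); sd=read_camera("side")
a=cv2.resize(sd["color"][260:380,180:340],None,fx=2.8,fy=2.8); b=cv2.resize(w["color"],(448,336))
cv2.imwrite("pics/m1.png",np.vstack([b,a])[:,:,::-1]); print(s["finger_gap"],s["tcp_pos"],proj(w,s["tcp_pos"],s),proj(w,np.array(s["tcp_pos"])+[0,0,.008],s))
E
```

```text
7.107247063359176e-06 [ 0.44250142 -0.21900859  0.04283133] [278.86497302 259.90291406] [278.92795155 267.32799426]
```

View pics/m1.png

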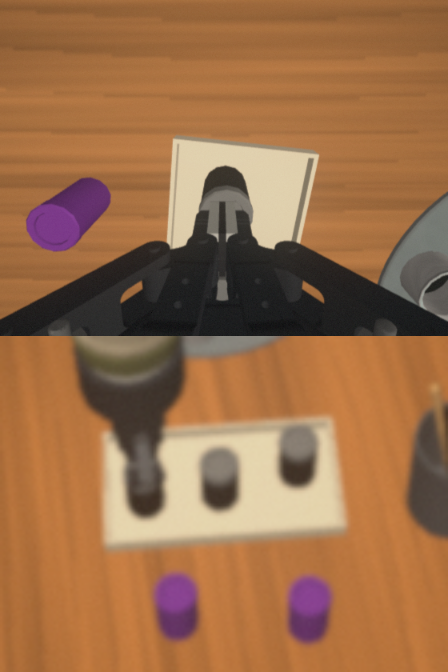

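```bash
python3 - <<'E'
from h import *
s=get_state(); w=read_camera("wrist"); print(f(w),s["tcp_pos"],Rq(s["orientation"]).round(3).tolist())
c=cv2.resize(w["color"][190:370,180:380],None,fx=3,fy=3,interpolation=cv2.INTER_CUBIC); cv2.imwrite("pics/m2.png",c[:,:,::-1])
for p in ((.4425,-.219,.054),(.4425,-.219,.032),(.420,-.219,.054),(.420,-.219,.003)): print(p,(proj(w,p,s)-[180,190])*3)
E
```

```text
344.4980220887348 [ 0.44246878 -0.21900084  0.04275427] [[-1.0, 0.003, 0.001], [0.003, 1.0, -0.001], [-0.001, -0.001, -1.0]]
(0.4425, -0.219, 0.054) [296.88087173 241.81316842]
(0.4425, -0.219, 0.032) [296.36384411 182.9433604 ]
(0.42, -0.219, 0.054) [296.35617294 102.8758707 ]
(0.42, -0.219, 0.003) [295.41321857  14.82294975]
```

View pics/m2.png

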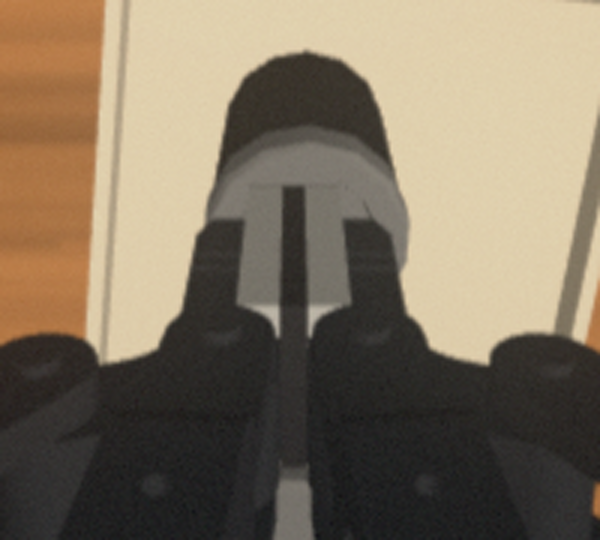

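```bash
python3 - <<'E'
from h import *
w=read_camera("wrist"); M=np.linalg.inv(np.array(w["tool_from_camera"])); F=f(w)
def pr(p): q=M@np.append(p,1); return np.round([w["cx"]+F*q[0]/q[2],w["cy"]+F*q[1]/q[2]],1)
for z in (.011,.005,0,-.005,-.01): print(z,"shut",pr([.011,0,z]),pr([-.011,0,z]),"open68",pr([.011,.034,z]),pr([.011,.039,z]))
s=get_state();print(s["tcp_pos"],s["joint_pos"])
E
```

```text
0.011 shut [278.8 230.9] [278.8 269.9] open68 [345.3 230.8] [355.  230.8]
0.005 shut [278.8 235.2] [278.8 275.3] open68 [347.6 235.1] [357.7 235. ]
0 shut [278.8 239. ] [278.9 280.1] open68 [349.6 238.8] [360.  238.8]
-0.005 shut [278.9 243. ] [278.9 285.1] open68 [351.8 242.8] [362.5 242.8]
-0.01 shut [278.9 247.2] [279.  290.4] open68 [354.  247.1] [365.1 247.1]
[ 0.44245096 -0.21903364  0.04272968] [-6.22569734e-01  2.87634613e-01 -4.54153646e-01  8.27679336e-01
  2.08493918e-04 -6.19597600e-01]
```

```bash
python3 - <<'E'
from h import *
s=get_state(); print({k:(np.round(v,3).tolist()) for k,v in s.items() if k!="tau"})
E
```

```text
{'clock': 5.2, 'joint_pos': [-0.623, 0.288, -0.454, 0.828, 0.0, -0.62], 'qvel': [-0.002, 0.0, 0.001, -0.001, 0.001, 0.002], 'tcp_pos': [0.442, -0.219, 0.043], 'orientation': [0.001, 0.001, 1.0, -0.0], 'wrist_force': [-0.62, 0.509, 5.826], 'ft_torque': [0.151, 0.165, -0.018], 'grip_force': 2.905, 'finger_gap': 0.0}
```

>>> jog_arm(moves=[{"fingers": 1,"slide": [0,0,-25],"angular": [0,0,0]},{"fingers": 0.5,"slide": [0,0,-40],"angular": [0,0,0]},{"fingers": 0.2,"slide": [0,0,-40],"angular": [0,0,0]},{"fingers": 0.2,"slide": [0,0,-40],"angular": [0,0,0]},{"fingers": 0.2,"slide": [0,0,-40],"angular": [0,0,0]},{"fingers": 0.2,"slide": [0,2,-10],"angular": [0,0,0]},{"fingers": 0.2,"slide": [0,2,15],"angular": [0,0,0]},{"fingers": 0.2,"slide": [0,2,27],"angular": [0,0,0]},{"fingers": 0.2,"slide": [0,2,27],"angular": [0,0,0]}])

```text
clock: 5.95
tcp_pos: [0.4388, -0.2144, 0.0111]
orientation: [-0.003, 0.001, 1.0, 0.002]
wrist_force: [-1.3, 0.8, 0.7]
finger_gap: 0.0683
grip_force: 0.0
```

>>> jog_arm(moves=[{"fingers": 0.4,"slide": [0,0,0],"angular": [0,0,0]},{"fingers": 0.7,"slide": [0,0,0],"angular": [0,0,0]},{"fingers": 1,"slide": [0,0,0],"angular": [0,0,0]},{"fingers": 1,"slide": [0,0,0],"angular": [0,0,0]},{"fingers": 1,"slide": [0,0,0],"angular": [0,0,0]}])

```text
clock: 6.37
tcp_pos: [0.4428, -0.2172, 0.016]
orientation: [0.001, 0.001, 1.0, -0.001]
wrist_force: [0.2, -0.2, 1.8]
finger_gap: 0.0309
grip_force: 29.7
```

```bash
python3 - <<'E'
from h import *
s=get_state(); print({k:(np.round(v,4).tolist()) for k,v in s.items() if k!="tau"})
E
```

```text
{'clock': 6.3667, 'joint_pos': [-0.6191, 0.3188, -0.489, 0.7608, 0.0001, -0.6162], 'qvel': [-0.002, -0.0025, -0.0002, -0.003, 0.0003, -0.0003], 'tcp_pos': [0.4428, -0.2172, 0.016], 'orientation': [0.0009, 0.0014, 1.0, -0.0006], 'wrist_force': [0.208, -0.1908, 1.7912], 'ft_torque': [-0.0705, 0.0065, 0.0058], 'grip_force': 29.7345, 'finger_gap': 0.0309}
```

>>> jog_arm(moves=[{"fingers": 1,"slide": [0,0,-40],"angular": [0,0,0]},{"fingers": 1,"slide": [0,0,-80],"angular": [0,0,0]},{"fingers": 1,"slide": [-20,50,-90],"angular": [0,0,6]},{"fingers": 1,"slide": [-35,85,-90],"angular": [0,0,12]},{"fingers": 1,"slide": [-50,120,-90],"angular": [0,0,15.4]},{"fingers": 1,"slide": [-63,152,-90],"angular": [0,0,15.4]},{"fingers": 1,"slide": [-63,152,-90],"angular": [0,0,15.4]},{"fingers": 1,"slide": [-63,152,-90],"angular": [0,0,15.4]},{"fingers": 1,"slide": [-63,152,-90],"angular": [0,0,15.4]}])

```text
clock: 7.12
tcp_pos: [0.5053, -0.0647, 0.1052]
orientation: [0.0, 0.135, 0.991, -0.0]
wrist_force: [-0.1, -0.5, -1.0]
finger_gap: 0.0311
grip_force: 30.0
```

```bash
python3 - <<'E'
from h import *
s=get_state(); w=read_camera("wrist"); sd=read_camera("side"); t=read_camera("top")
print(s["clock"],s["tcp_pos"],s["orientation"].round(3),s["finger_gap"],s["grip_force"])
for d in tip_of("pocket0",w): print(round(d["p"],2),np.round(d["point"]),np.round(at_z(w,d["point"],.022,s),4))
g=cv2.medianBlur(cv2.cvtColor(w["color"],cv2.COLOR_RGB2GRAY),5)
for p,z in (((.506,-.064,.022),0),((.506,-.064,.046),0),((s["tcp_pos"][0],s["tcp_pos"][1],s["tcp_pos"][2]-.013),0)): print(proj(w,p,s).round(),proj(sd,p).round(),proj(t,p).round())
b=cv2.resize(w["color"],(560,420)); cr=lambda p,x,y:cv2.resize(p["color"][y-35:y+35,x-47:x+47],(280,210))
cv2.imwrite("pics/m3.png",np.vstack([b,np.hstack([cr(sd,248,240),cr(t,310,230)])[:180]])[:,:,::-1])
E
```

```text
7.1167 [ 0.50529925 -0.06473769  0.10518695] [ 0.     0.135  0.991 -0.   ] 0.03113875404702334 30.026378631591797
0.7 [542. 212.] [0.5585 0.1181 0.022 ]
0.64 [519. 114.] [0.4841 0.1075 0.022 ]
0.59 [276. 211.] [ 0.5054 -0.0669  0.022 ]
[280. 210.] [248. 255.] [310. 235.]
[280. 221.] [248. 249.] [311. 233.]
[279. 249.] [247. 238.] [312. 230.]
```

View pics/m3.png

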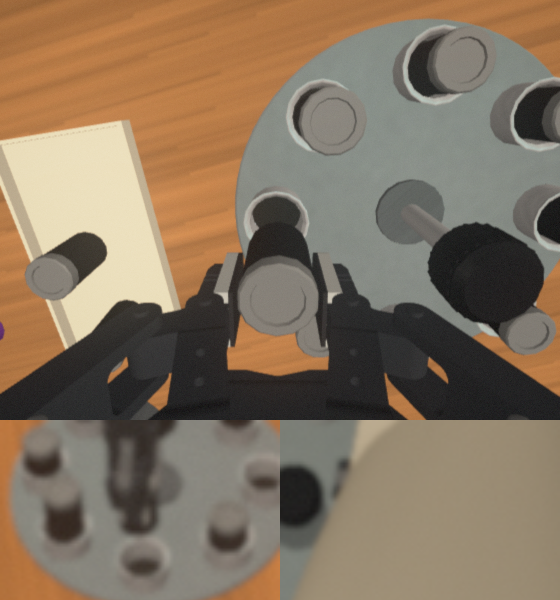

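The can held in the gripper hangs over the empty pocket, whose rim centre is at (275,220) in the wrist view against the predicted (280,221). I'll correct by −2.5 mm along tool y and lower it.

>>> jog_arm(moves=[{"fingers": 1,"slide": [0,-2.5,20],"angular": [0,0,0]},{"fingers": 1,"slide": [0,-2.5,35],"angular": [0,0,0]},{"fingers": 1,"slide": [0,-2.5,45],"angular": [0,0,0]},{"fingers": 1,"slide": [0,-2.5,52],"angular": [0,0,0]},{"fingers": 1,"slide": [0,-2.5,58],"angular": [0,0,0]},{"fingers": 1,"slide": [0,-2.5,63],"angular": [0,0,0]},{"fingers": 1,"slide": [0,-2.5,67],"angular": [0,0,0]},{"fingers": 1,"slide": [0,-2.5,69],"angular": [0,0,0]},{"fingers": 1,"slide": [0,-2.5,69],"angular": [0,0,0]}])

```text
clock: 8.07
tcp_pos: [0.5044, -0.0671, 0.0355]
orientation: [-0.0, 0.136, 0.991, 0.0]
wrist_force: [2.8, 2.8, -1.5]
finger_gap: 0.0315
grip_force: 31.8
```

>>> jog_arm(moves=[{"fingers": 1,"slide": [0,0,1.5],"angular": [0,0,0]},{"fingers": 0.4,"slide": [0,0,1.5],"angular": [0,0,0]},{"fingers": 0.35,"slide": [0,0,0],"angular": [0,0,0]},{"fingers": 0.35,"slide": [0,0,0],"angular": [0,0,0]},{"fingers": 0.35,"slide": [0,0,-30],"angular": [0,0,0]},{"fingers": 0.35,"slide": [0,0,-70],"angular": [0,0,0]},{"fingers": 0.35,"slide": [0,0,-100],"angular": [0,0,0]},{"fingers": 0.35,"slide": [0,0,-100],"angular": [0,0,0]},{"fingers": 0.35,"slide": [0,0,-100],"angular": [0,0,0]}])

```text
clock: 8.82
tcp_pos: [0.5062, -0.068, 0.1383]
orientation: [0.002, 0.135, 0.991, -0.001]
wrist_force: [-0.6, 0.3, -1.0]
finger_gap: 0.0554
grip_force: 0.0
```

```bash
python3 - <<'E'
from h import *
s=get_state(); w=read_camera("wrist"); sd=read_camera("side"); save(w,"w4.png")
print(s["clock"],s["tcp_pos"],s["finger_gap"])
print("exp seated lid",proj(w,(.505,-.066,.073),s).round(),"on rim",proj(w,(.505,-.066,.097),s).round())
b=w["color"]; cv2.imwrite("pics/m4.png",np.hstack([b[:,:420],cv2.resize(sd["color"][190:295,200:295],(380,420))])[:,:,::-1])
go([.5013,-.2215,.135],90,s)
for d in look_for("spare1_mid",w)+look_for("spare1_mid",sd): print(round(d["p"],2),np.round(d["point"]))
E
```

```text
8.8167 [ 0.50616469 -0.067981    0.13825825] 0.05535799487922041
exp seated lid [281. 215.] on rim [281. 227.]
slide [-36.5, -149.2, 3.5] angular [-0.1, 0.3, -15.6] rows 3.7
0.95 [283. 207.]
0.72 [403. 172.]
0.41 [527. 111.]
0.61 [244. 247.]
```

View pics/m4.png

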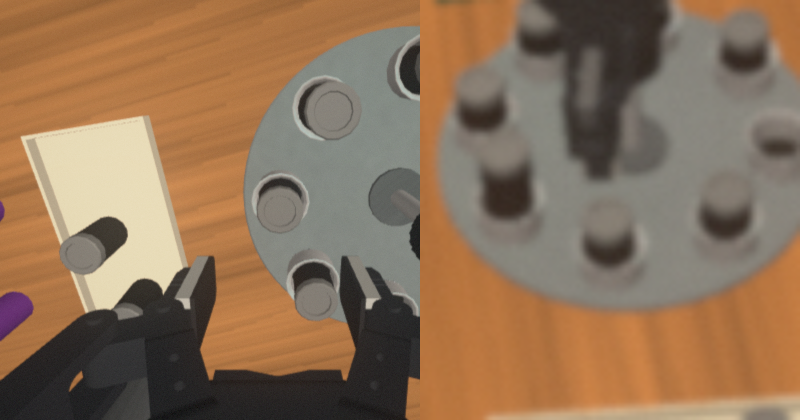

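The first spare is seated: its lid shows at (280,210), expected (281,215), and the side view agrees. Now the middle spare.

>>> jog_arm(moves=[{"fingers": 0.2,"slide": [-36,-149,0],"angular": [0,0,-15.6]},{"fingers": 0.2,"slide": [-36,-149,0],"angular": [0,0,-15.6]},{"fingers": 0.2,"slide": [-36,-149,0],"angular": [0,0,-15.6]},{"fingers": 0.2,"slide": [-36,-149,0],"angular": [0,0,-15.6]},{"fingers": 0.2,"slide": [-36,-149,0],"angular": [0,0,-15.6]},{"fingers": 0.2,"slide": [-36,-149,0],"angular": [0,0,-15.6]},{"fingers": 0.2,"slide": [-36,-149,0],"angular": [0,0,-15.6]}])

```text
clock: 9.6
tcp_pos: [0.4983, -0.2198, 0.1346]
orientation: [-0.001, 0.0, 1.0, 0.001]
wrist_force: [-0.0, 0.4, 0.3]
finger_gap: 0.0681
grip_force: 0.0
```

```bash
python3 - <<'E'
from h import *
s=get_state(); w=read_camera("wrist"); print(s["clock"],s["tcp_pos"],s["orientation"].round(3))
for d in tip_of("spare1_mid",w): print(round(d["p"],2),np.round(d["point"]),np.round(at_z(w,d["point"],.0285,s),4))
g=cv2.medianBlur(cv2.cvtColor(w["color"],cv2.COLOR_RGB2GRAY),5)
c=cv2.HoughCircles(g,cv2.HOUGH_GRADIENT,1,30,param1=80,param2=16,minRadius=18,maxRadius=30)
for x,y,r in c[0][:8]: print(np.round((x,y,r)),"lid",np.round(at_z(w,(x,y),.054,s),4))
E
```

```text
9.6 [ 0.49833617 -0.21978167  0.13459309] [-0.001  0.     1.     0.001]
0.64 [488. 218.] [ 0.512  -0.0522  0.0285]
[274. 216.  22.] lid [ 0.5014 -0.2224  0.054 ]
[490. 220.  29.] lid [ 0.5049 -0.0675  0.054 ]
[482. 306.  27.] lid [ 0.5764 -0.0607  0.054 ]
[284. 294.  20.] lid [ 0.5644 -0.215   0.054 ]
[120. 270.  21.] lid [ 0.5437 -0.3389  0.054 ]
[132. 144.  24.] lid [ 0.4509 -0.3179  0.054 ]
[230. 370.  28.] lid [ 0.6359 -0.2594  0.054 ]
[536. 140.  22.] lid [ 0.4482 -0.0456  0.054 ]
```

>>> jog_arm(moves=[{"fingers": 0.2,"slide": [-3,-2.5,35],"angular": [0,0,0]},{"fingers": 0.2,"slide": [-3,-2.5,70],"angular": [0,0,0]},{"fingers": 0.2,"slide": [-3,-2.5,100],"angular": [0,0,0]},{"fingers": 0.2,"slide": [-3,-2.5,118],"angular": [0,0,0]},{"fingers": 0.2,"slide": [-3,-2.5,118],"angular": [0,0,0]},{"fingers": 0.4,"slide": [-3,-2.5,118],"angular": [0,0,0]},{"fingers": 0.7,"slide": [-3,-2.5,118],"angular": [0,0,0]},{"fingers": 1,"slide": [-3,-2.5,118],"angular": [0,0,0]},{"fingers": 1,"slide": [-3,-2.5,118],"angular": [0,0,0]},{"fingers": 1,"slide": [-3,-2.5,118],"angular": [0,0,0]}])

```text
clock: 10.53
tcp_pos: [0.504, -0.2234, 0.0201]
orientation: [0.002, -0.0, 1.0, -0.001]
wrist_force: [-0.2, 2.4, 7.0]
finger_gap: 0.0308
grip_force: 30.1
```

>>> jog_arm(moves=[{"fingers": 1,"slide": [0,0,0],"angular": [0,0,0]},{"fingers": 1,"slide": [0,0,-40],"angular": [0,0,0]},{"fingers": 1,"slide": [0,0,-80],"angular": [0,0,0]},{"fingers": 1,"slide": [0,5,-105],"angular": [0,0,-7]},{"fingers": 1,"slide": [-15,30,-105],"angular": [0,0,-14]},{"fingers": 1,"slide": [-30,60,-105],"angular": [0,0,-21]},{"fingers": 1,"slide": [-50,95,-105],"angular": [0,0,-28]},{"fingers": 1,"slide": [-70,130,-105],"angular": [0,0,-35]},{"fingers": 1,"slide": [-88,165,-105],"angular": [0,0,-42]},{"fingers": 1,"slide": [-105,198,-105],"angular": [0,0,-49]}])

```text
clock: 11.37
tcp_pos: [0.6084, -0.0232, 0.124]
orientation: [0.001, -0.418, 0.909, -0.0]
wrist_force: [1.4, -0.9, -1.0]
finger_gap: 0.0307
grip_force: 29.9
```

```bash
python3 -c "
from h import *
go([.622,-.0005,.118],164.6)"
```

```text
slide [-26.1, 4.4, 6.0] angular [-0.1, 0.0, -25.2] rows 3.5
```

>>> jog_arm(moves=[{"fingers": 1,"slide": [-13,2,6],"angular": [0,0,-7]},{"fingers": 1,"slide": [-26,4.5,6],"angular": [0,0,-14]},{"fingers": 1,"slide": [-26,4.5,6],"angular": [0,0,-21]},{"fingers": 1,"slide": [-26,4.5,6],"angular": [0,0,-25.2]},{"fingers": 1,"slide": [-26,4.5,6],"angular": [0,0,-25.2]},{"fingers": 1,"slide": [-26,4.5,6],"angular": [0,0,-25.2]},{"fingers": 1,"slide": [-26,4.5,6],"angular": [0,0,-25.2]}])

```text
clock: 11.95
tcp_pos: [0.621, -0.0025, 0.1174]
orientation: [0.0, -0.603, 0.798, -0.0]
wrist_force: [-0.3, -0.7, 1.0]
finger_gap: 0.0309
grip_force: 29.9
```

```bash
python3 - <<'E'
from h import *
s=get_state(); w=read_camera("wrist"); save(w,"w5.png")
print(s["clock"],s["tcp_pos"],s["orientation"].round(3),s["finger_gap"])
for d in tip_of("pocket0",w): print(round(d["p"],2),np.round(d["point"]),np.round(at_z(w,d["point"],.022,s),4))
p=s["tcp_pos"]; print("rim below tcp",proj(w,(p[0],p[1],.046),s).round(1),"lid",proj(w,(p[0],p[1],p[2]+.034),s).round(1), "rim B est",proj(w,(.622,-.0005,.046),s).round(1))
E
```

```text
11.95 [ 0.62102594 -0.00253305  0.1174317 ] [ 0.    -0.603  0.798 -0.   ] 0.030918210886273327
0.91 [524. 209.] [0.442  0.0518 0.022 ]
0.82 [420.  72.] [ 0.5021 -0.0661  0.022 ]
0.8 [391. 318.] [0.5569 0.1183 0.022 ]
0.74 [508. 116.] [ 0.4474 -0.0205  0.022 ]
0.57 [276. 207.] [ 0.6227 -0.0016  0.022 ]
rim below tcp [277.4 215.3] lid [277.1 297.7] rim B est [276.8 218.4]
```

View pics/w5.png

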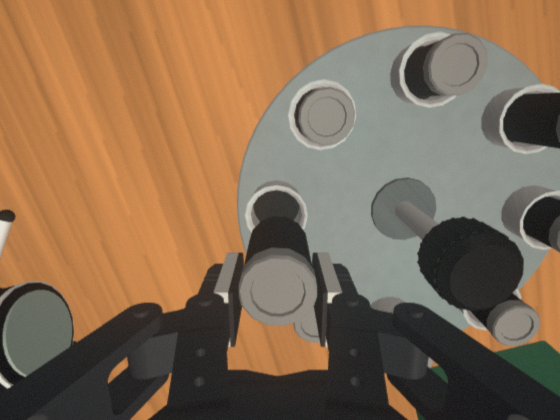

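The rim is centred at (276.5,216) and the point beneath the can projects to (277,215), so they line up. I'll lower it.

>>> jog_arm(moves=[{"fingers": 1,"slide": [0,0,30],"angular": [0,0,0]},{"fingers": 1,"slide": [0,0,45],"angular": [0,0,0]},{"fingers": 1,"slide": [0,0,55],"angular": [0,0,0]},{"fingers": 1,"slide": [0,0,62],"angular": [0,0,0]},{"fingers": 1,"slide": [0,0,68],"angular": [0,0,0]},{"fingers": 1,"slide": [0,0,73],"angular": [0,0,0]},{"fingers": 1,"slide": [0,0,77],"angular": [0,0,0]},{"fingers": 1,"slide": [0,0,79],"angular": [0,0,0]},{"fingers": 1,"slide": [0,0,79],"angular": [0,0,0]}])

```text
clock: 12.8
tcp_pos: [0.6214, -0.0024, 0.0387]
orientation: [0.0, -0.603, 0.797, -0.0]
wrist_force: [0.6, -0.0, 2.6]
finger_gap: 0.0309
grip_force: 31.2
```

>>> jog_arm(moves=[{"fingers": 1,"slide": [0,0,2],"angular": [0,0,0]},{"fingers": 0.4,"slide": [0,0,2],"angular": [0,0,0]},{"fingers": 0.35,"slide": [0,0,0],"angular": [0,0,0]},{"fingers": 0.35,"slide": [0,0,0],"angular": [0,0,0]},{"fingers": 0.35,"slide": [0,0,-30],"angular": [0,0,0]},{"fingers": 0.35,"slide": [0,0,-70],"angular": [0,0,0]},{"fingers": 0.35,"slide": [0,0,-110],"angular": [0,0,0]},{"fingers": 0.2,"slide": [0,0,-140],"angular": [0,0,0]},{"fingers": 0.2,"slide": [0,0,-140],"angular": [0,0,0]},{"fingers": 0.2,"slide": [0,0,-140],"angular": [0,0,0]}])

```text
clock: 13.63
tcp_pos: [0.6225, -0.0025, 0.1805]
orientation: [0.002, -0.603, 0.797, -0.002]
wrist_force: [0.4, 0.4, -0.1]
finger_gap: 0.0678
grip_force: 0.0
```

```bash
python3 - <<'E'
from h import *
from scipy.optimize import least_squares
s=get_state(); w=read_camera("wrist"); sd=read_camera("side"); t=read_camera("top"); save(w,"w6.png")
print(s["clock"],s["tcp_pos"],s["finger_gap"])
print("exp seated lid",proj(w,(.622,-.001,.073),s).round(),"on rim",proj(w,(.622,-.001,.097),s).round())
obs=[(p,d["point"],st) for p,st in ((w,s),(sd,None)) for d in tip_of("pocket0",p) if d["p"]>.5]
def pk(v,k): a=v[2]+k*np.pi/4; return np.array([v[0]+.095*np.cos(a),v[1]+.095*np.sin(a),.022])
def res(v): return [min(np.linalg.norm(at_z(p,px,.022,st)-pk(v,k)) for k in range(8)) for p,px,st in obs]
v=least_squares(res,[.531,.027,-.27],loss="soft_l1",f_scale=.004).x; print("axis",v[:2],np.degrees(v[2]),np.round(res(v),3))
print("tall pocket",pk(v,5))
for n,z in (("lens",.088),("knob",.116),("tall_mid",.058)):
  for p,st in ((w,s),(sd,None),(t,None)): print(n,[(round(d["p"],2),np.round(d["point"]),np.round(at_z(p,d["point"],z,st),3)) for d in tip_of(n,p)[:1]])
cv2.imwrite("pics/m6.png",np.hstack([w["color"],cv2.resize(sd["color"][190:300,200:380],(240,147),interpolation=cv2.INTER_CUBIC).repeat(1,0) if 0 else cv2.copyMakeBorder(cv2.resize(sd["color"][180:290,205:310],(240,251)),0,169,0,0,cv2.BORDER_CONSTANT)])[:,:,::-1])
E
```

```text
13.6333 [ 0.62250116 -0.00252466  0.18046153] 0.06784117144112388
exp seated lid [279. 203.] on rim [279. 212.]
axis [0.53118037 0.02344702] -16.960278547361206 [0.002 0.001 0.005 0.001 0.001 0.002 0.003 0.011 0.009 0.008 0.006 0.004
 0.01  0.031 0.006 0.005]
tall pocket [ 0.44733129 -0.02121092  0.022     ]
lens [(0.92, array([ 97., 278.]), array([0.778, 0.015, 0.088]))]
lens [(0.81, array([349., 197.]), array([0.781, 0.02 , 0.088]))]
lens []
knob [(0.73, array([420., 221.]), array([0.532, 0.025, 0.116]))]
knob [(0.68, array([254., 198.]), array([0.54 , 0.036, 0.116]))]
knob []
tall_mid [(0.92, array([488., 117.]), array([ 0.448, -0.019,  0.058]))]
tall_mid [(0.49, array([221., 237.]), array([ 0.446, -0.023,  0.058]))]
tall_mid []
```

View pics/m6.png

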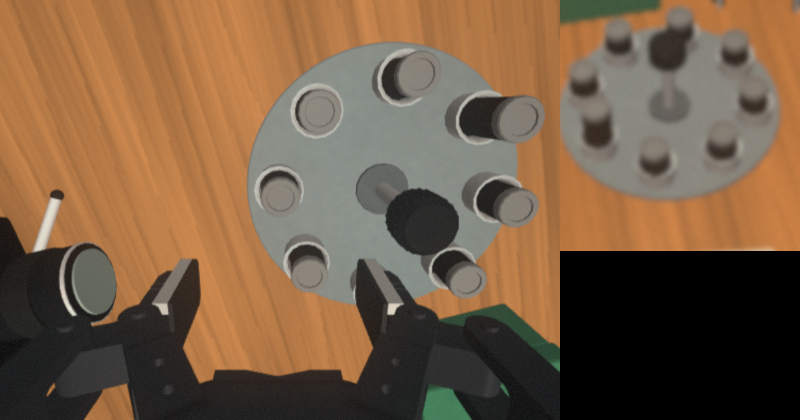

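All eight pockets are now full and seated; the second lid is at (279,196), expected (279,203). The tall canister is at (515,118) in the wrist view, and the lens is at its left edge at (90,280). Next I'll move over the knob.

```bash
python3 -c "
from h import *
go([.531,.024,.18],95)"
```

```text
slide [-0.9, 93.7, -2.0] angular [0.0, 0.0, 69.2] rows 9.7
```

>>> jog_arm(moves=[{"fingers": 0.2,"slide": [-1,94,0],"angular": [0,0,69]},{"fingers": 0.2,"slide": [-1,94,0],"angular": [0,0,69]},{"fingers": 0.2,"slide": [-1,94,0],"angular": [0,0,69]},{"fingers": 0.2,"slide": [-1,94,0],"angular": [0,0,69]},{"fingers": 0.2,"slide": [-1,94,0],"angular": [0,0,69]},{"fingers": 0.2,"slide": [-1,94,0],"angular": [0,0,69]},{"fingers": 0.2,"slide": [-1,94,0],"angular": [0,0,69]},{"fingers": 0.2,"slide": [-1,94,0],"angular": [0,0,69]},{"fingers": 0.2,"slide": [-1,94,0],"angular": [0,0,69]},{"fingers": 0.2,"slide": [-1,94,0],"angular": [0,0,69]}])

```text
clock: 15.17
tcp_pos: [0.5308, 0.0242, 0.1783]
orientation: [0.0, -0.043, 0.999, -0.0]
wrist_force: [-0.3, -0.6, -0.3]
finger_gap: 0.0684
grip_force: 0.0
```

>>> jog_arm(moves=[{"fingers": 0.2,"slide": [0,0,0],"angular": [0,0,0]},{"fingers": 0.2,"slide": [0,0,0],"angular": [0,0,0]},{"fingers": 0.2,"slide": [0,0,0],"angular": [0,0,0]}])

```text
clock: 15.42
tcp_pos: [0.5308, 0.0242, 0.1781]
orientation: [0.0, -0.047, 0.999, 0.0]
wrist_force: [-0.4, -0.5, 0.2]
finger_gap: 0.0684
grip_force: 0.0
```

```bash
python3 - <<'E'
from h import *
s=get_state(); w=read_camera("wrist"); save(w,"w7.png")
print(s["clock"],s["tcp_pos"],s["orientation"].round(3),s["joint_pos"].round(2))
for n,z in (("lens",.088),("knob",.116),("tall_mid",.058),("pocket0",.022)):
  print(n,[(round(d["p"],2),np.round(d["point"]).tolist(),np.round(at_z(w,d["point"],z,s),3).tolist()) for d in tip_of(n,w)[:8]])
print([proj(w,(.531,.024,z),s).round() for z in (.116,.131,.022)])
g=cv2.medianBlur(cv2.cvtColor(w["color"],cv2.COLOR_RGB2GRAY),5)
c=cv2.HoughCircles(g,cv2.HOUGH_GRADIENT,1,30,param1=80,param2=16,minRadius=25,maxRadius=50)
if c is not None:
  for x,y,r in c[0][:6]: print(np.round((x,y,r)),"knob top",np.round(at_z(w,(x,y),.131,s),4))
go([.531,.024,.085],95)
E
```

```text
15.4167 [0.53079381 0.02421254 0.17814396] [ 0.    -0.047  0.999  0.   ] [-0.11  0.24 -0.15  1.18  0.   -0.2 ]
lens []
knob [(0.91, [279.0, 220.0], [0.531, 0.025, 0.116])]
tall_mid [(0.69, [231.0, 82.0], [0.446, -0.019, 0.058])]
pocket0 [(0.97, [378.0, 148.0], [0.487, 0.11, 0.022]), (0.78, [240.0, 273.0], [0.622, -0.005, 0.022]), (0.75, [372.0, 228.0], [0.562, 0.118, 0.022]), (0.72, [312.0, 271.0], [0.614, 0.065, 0.022]), (0.55, [182.0, 146.0], [0.501, -0.065, 0.022]), (0.23, [387.0, 151.0], [0.489, 0.119, 0.022])]
[array([278., 220.]), array([278., 227.]), array([278., 187.])]
[280. 222.  32.] knob top [0.5277 0.0246 0.131 ]
[232.  84.  30.] knob top [ 0.4494 -0.0088  0.131 ]
[386. 152.  26.] knob top [0.4791 0.0821 0.131 ]
[328.  84.  28.] knob top [0.4451 0.044  0.131 ]
[278. 186.  25.] knob top [0.505  0.0218 0.131 ]
[378. 238.  26.] knob top [0.5319 0.0873 0.131 ]
slide [-0.2, -0.2, 93.0] angular [0.0, 0.0, 0.3] rows 2.2
```

>>> jog_arm(moves=[{"fingers": 0.2,"slide": [0,0,35],"angular": [0,0,0]},{"fingers": 0.2,"slide": [0,0,70],"angular": [0,0,0]},{"fingers": 0.2,"slide": [0,0,93],"angular": [0,0,0]},{"fingers": 0.2,"slide": [0,0,93],"angular": [0,0,0]},{"fingers": 0.4,"slide": [0,0,93],"angular": [0,0,0]},{"fingers": 0.6,"slide": [0,0,93],"angular": [0,0,0]},{"fingers": 1,"slide": [0,0,93],"angular": [0,0,0]},{"fingers": 1,"slide": [0,0,93],"angular": [0,0,0]},{"fingers": 1,"slide": [0,0,93],"angular": [0,0,0]}], squeeze=60)

```text
clock: 16.42
tcp_pos: [0.5319, 0.0255, 0.0872]
orientation: [0.002, -0.046, 0.999, 0.001]
wrist_force: [-1.4, 6.4, 2.1]
finger_gap: 0.0385
grip_force: 61.2
```

```bash
python3 - <<'E'
from h import *
s=get_state(); print({k:(np.round(v,4).tolist()) for k,v in s.items() if k!="tau"})
w=read_camera("wrist")
for n,z in (("tall_mid",.058),("pocket0",.022)):
  print(n,[(round(d["p"],2),np.round(d["point"]).tolist(),np.round(at_z(w,d["point"],z,s),3).tolist()) for d in tip_of(n,w)[:8]])
E
```

```text
{'clock': 16.4167, 'joint_pos': [-0.1047, 0.3078, -0.2997, 0.9604, 0.003, -0.1972], 'qvel': [0.0003, -0.0004, -0.0022, -0.0009, 0.0007, 0.0015], 'tcp_pos': [0.5319, 0.0255, 0.0872], 'orientation': [0.0016, -0.0462, 0.9989, 0.0013], 'wrist_force': [-1.3725, 6.3746, 2.1174], 'ft_torque': [1.2435, 0.3252, 0.0391], 'grip_force': 61.2065, 'finger_gap': 0.0385}
tall_mid []
pocket0 [(0.75, [414.0, 164.0], [0.488, 0.109, 0.022]), (0.74, [225.0, 331.0], [0.624, -0.006, 0.022]), (0.71, [141.0, 161.0], [0.502, -0.065, 0.022]), (0.62, [322.0, 328.0], [0.615, 0.066, 0.022]), (0.6, [151.0, 260.0], [0.571, -0.06, 0.022])]
```

>>> jog_arm(moves=[{"fingers": 1,"slide": [0,0.5,0],"angular": [0,0,-1.5]},{"fingers": 1,"slide": [0,0.5,0],"angular": [0,0,-4]},{"fingers": 1,"slide": [0,0.5,0],"angular": [0,0,-7.5]},{"fingers": 1,"slide": [0,0.5,0],"angular": [0,0,-11.5]},{"fingers": 1,"slide": [0,0.5,0],"angular": [0,0,-16]},{"fingers": 1,"slide": [0,0.5,0],"angular": [0,0,-20.5]},{"fingers": 1,"slide": [0,0.5,0],"angular": [0,0,-25]},{"fingers": 1,"slide": [0,0.5,0],"angular": [0,0,-29.5]},{"fingers": 1,"slide": [0,0.5,0],"angular": [0,0,-34]},{"fingers": 1,"slide": [0,0.5,0],"angular": [0,0,-38.5]}])

```text
clock: 17.4
tcp_pos: [0.5318, 0.0257, 0.0872]
orientation: [0.002, -0.374, 0.927, 0.0]
wrist_force: [-1.4, 4.0, 2.9]
finger_gap: 0.0384
grip_force: 61.2
```

>>> jog_arm(moves=[{"fingers": 1,"slide": [0,0,0],"angular": [0,0,-4.5]},{"fingers": 1,"slide": [0,0,0],"angular": [0,0,-9]},{"fingers": 1,"slide": [0,0,0],"angular": [0,0,-13.5]},{"fingers": 1,"slide": [0,0,0],"angular": [0,0,-18]},{"fingers": 1,"slide": [0,0,0],"angular": [0,0,-22.5]},{"fingers": 1,"slide": [0,0,0],"angular": [0,0,-27]},{"fingers": 1,"slide": [0,0,0],"angular": [0,0,-31.5]},{"fingers": 1,"slide": [0,0,0],"angular": [0,0,-36]},{"fingers": 1,"slide": [0,0,0],"angular": [0,0,-40.5]},{"fingers": 1,"slide": [0,0,0],"angular": [0,0,-45]}])

```text
clock: 18.23
tcp_pos: [0.5315, 0.0258, 0.0872]
orientation: [0.002, -0.701, 0.713, -0.0]
wrist_force: [-0.9, 5.9, 4.0]
finger_gap: 0.0389
grip_force: 61.4
```

>>> jog_arm(moves=[{"fingers": 1,"slide": [0,0,0],"angular": [0,0,-4.5]},{"fingers": 1,"slide": [0,0,0],"angular": [0,0,-9]},{"fingers": 1,"slide": [0,0,0],"angular": [0,0,-13.5]},{"fingers": 1,"slide": [0,0,0],"angular": [0,0,-18]},{"fingers": 1,"slide": [0,0,0],"angular": [0,0,-22.5]},{"fingers": 1,"slide": [0,0,0],"angular": [0,0,-27]},{"fingers": 1,"slide": [0,0,0],"angular": [0,0,-31.5]},{"fingers": 1,"slide": [0,0,0],"angular": [0,0,-36]},{"fingers": 1,"slide": [0,0,0],"angular": [0,0,-40.5]},{"fingers": 1,"slide": [0,0,0],"angular": [0,0,-45]}])

```text
clock: 19.07
tcp_pos: [0.5313, 0.0257, 0.0872]
orientation: [-0.001, 0.92, -0.391, 0.001]
wrist_force: [-1.4, 5.4, 3.5]
finger_gap: 0.0383
grip_force: 61.4
```

>>> jog_arm(moves=[{"fingers": 1,"slide": [0,0,0],"angular": [0,0,-3.5]},{"fingers": 1,"slide": [0,0,0],"angular": [0,0,-7]},{"fingers": 1,"slide": [0,0,0],"angular": [0,0,-9.5]},{"fingers": 1,"slide": [0,0,0],"angular": [0,0,-11]},{"fingers": 1,"slide": [0,0,0],"angular": [0,0,-11.5]},{"fingers": 1,"slide": [0,0,0],"angular": [0,0,-11.5]},{"fingers": 1,"slide": [0,0,0],"angular": [0,0,-11.5]}])

```text
clock: 19.65
tcp_pos: [0.5313, 0.0256, 0.0872]
orientation: [-0.001, 0.955, -0.298, 0.001]
wrist_force: [-2.7, 5.0, 4.3]
finger_gap: 0.039
grip_force: 61.4
```

```bash
cat > m.py <<'E'
from h import *
from scipy.optimize import least_squares
s=get_state(); w=read_camera("wrist"); sd=read_camera("side"); t=read_camera("top")
M=Rq(s["orientation"]); print(s["clock"],s["tcp_pos"],"yaw",np.degrees(np.arctan2(M[1,1],M[0,1])),s["finger_gap"],s["grip_force"],s["wrist_force"].round(1),s["joint_pos"].round(2))
ax=np.array([.531,.025])
obs=[]
for nm,p,st in (("w",w,s),("s",sd,None),("t",t,None)):
  o=[at_z(p,d["point"],.022,st)[:2] for d in tip_of("pocket0",p) if d["p"]>.4]
  r=[(np.round(np.hypot(*(q-ax)),3),np.round(np.degrees(np.arctan2(*(q-ax)[::-1]))%45,1)) for q in o]
  print(nm,"pocket r, ang mod 45",[(float(a),float(b)) for a,b in r])
  for n,z in (("tall_mid",.058),("lens",.088)):
    for d in tip_of(n,p)[:2]:
      q=at_z(p,d["point"],z,st)[:2]; print(" ",n,round(d["p"],2),np.round(d["point"]),q.round(3),"r",np.hypot(*(q-ax)).round(3),"ang",np.degrees(np.arctan2(*(q-ax)[::-1])).round(1))
save(w,"wl.png"); save(sd,"sl.png"); save(t,"tl.png")
E
python3 m.py
```

```text
19.65 [0.53126607 0.02559043 0.08723709] yaw -124.68261709795188 0.03895620615743387 61.40873372554779 [-2.7  5.   4.3] [-0.1   0.31 -0.3   0.96  0.   -2.64]
w pocket r, ang mod 45 [(0.097, 30.9), (0.097, 32.1), (0.094, 31.1), (0.094, 30.4), (0.095, 31.9), (0.097, 30.3)]
  lens 0.42 [329. 351.] [0.472 0.033] r 0.06 ang 172.4
s pocket r, ang mod 45 [(0.097, 30.6), (0.092, 32.7), (0.089, 31.2), (0.094, 34.0), (0.094, 26.4), (0.092, 34.9), (0.089, 35.7), (0.094, 34.0)]
  tall_mid 0.57 [292. 215.] [0.632 0.014] r 0.102 ang -6.4
  lens 0.95 [350. 197.] [0.783 0.02 ] r 0.252 ang -1.2
  lens 0.74 [253. 248.] [ 0.515 -0.095] r 0.121 ang -97.6
t pocket r, ang mod 45 [(0.098, 28.9), (0.089, 34.0), (0.087, 33.9)]
```

```bash
python3 - <<'E'
from h import *
t=read_camera("top"); w=read_camera("wrist"); s=get_state()
im=cv2.imread("pics/top.png"); g=cv2.GaussianBlur(cv2.cvtColor(im,cv2.COLOR_BGR2GRAY),(3,3),0)
print("exp lens ctr",proj(t,(.78,.02,.088)).round(),"back .84",proj(t,(.84,.018,.088)).round())
for r in range(76,122,3):
  row=g[r,225:305]; k=np.where(row<70)[0]+225
  if len(k): print(r,k.min(),k.max(),"ctr",(k.min()+k.max())/2,np.round(at_z(t,((k.min()+k.max())/2,r),.088),3)[:2])
# wrist shot w6 at pose (.6225,-.0025,.1805) yaw 164.2 : glass blob (greenish grey in dark ring)
im=cv2.imread("pics/w6.png"); hsv=cv2.cvtColor(im,cv2.COLOR_BGR2HSV)[230:330,60:130]
m=((hsv[...,1]<60)&(hsv[...,2]>75)&(hsv[...,2]<190)).astype(np.uint8); m=cv2.morphologyEx(m,cv2.MORPH_OPEN,np.ones((5,5)))
n,l,st,c=cv2.connectedComponentsWithStats(m)
q=dict(tcp_pos=[.6225,-.0025,.1805],orientation=[.002,-.603,.797,-.002])
for i in range(1,n): print(st[i],c[i]+[60,230],at_z(w,c[i]+[60,230],.088,q).round(4))
k=max(range(1,n),key=lambda i:st[i][4]); cc=max(cv2.findContours((l==k).astype(np.uint8),cv2.RETR_EXTERNAL,cv2.CHAIN_APPROX_NONE)[0],key=len)
e=cv2.fitEllipse(cc); print(e, at_z(w,np.array(e[0])+[60,230],.088,q).round(4))
E
```

```text
exp lens ctr [264. 112.] back .84 [263.  87.]
76 235 290 ctr 262.5 [0.867 0.017]
79 235 290 ctr 262.5 [0.859 0.018]
82 235 290 ctr 262.5 [0.852 0.018]
85 236 289 ctr 262.5 [0.844 0.019]
88 236 277 ctr 256.5 [0.838 0.033]
91 237 277 ctr 257.0 [0.831 0.032]
94 239 277 ctr 258.0 [0.823 0.03 ]
97 250 277 ctr 263.5 [0.815 0.018]
100 249 277 ctr 263.0 [0.808 0.02 ]
103 250 277 ctr 263.5 [0.801 0.019]
109 275 276 ctr 275.5 [ 0.784 -0.006]
[  12   19   44   66 2307] [ 93.21413091 281.28088427] [0.7819 0.018  0.088 ]
[ 0 31  6 18 88] [ 62.26136364 269.11363636] [0.8011 0.0015 0.088 ]
((33.223236083984375, 51.3023567199707), (42.96708297729492, 66.02323150634766), 172.9232940673828) [0.7819 0.0181 0.088 ]
```

>>> jog_arm(moves=[{"fingers": 1,"slide": [0,0,0],"angular": [0,0,-2]},{"fingers": 1,"slide": [0,0,0],"angular": [0,0,-5]},{"fingers": 1,"slide": [0,0,0],"angular": [0,0,-8]},{"fingers": 1,"slide": [0,0,0],"angular": [0,0,-10.5]},{"fingers": 1,"slide": [0,0,0],"angular": [0,0,-12]},{"fingers": 1,"slide": [0,0,0],"angular": [0,0,-12]},{"fingers": 1,"slide": [0,0,0],"angular": [0,0,-12]},{"fingers": 1,"slide": [0,0,0],"angular": [0,0,-12]}])

```text
clock: 21.02
tcp_pos: [0.5312, 0.0255, 0.0872]
orientation: [-0.001, 0.98, -0.197, 0.001]
wrist_force: [-2.6, 5.3, 4.5]
finger_gap: 0.0388
grip_force: 61.4
```

```bash
cat >> m.py <<'E'
# fit model (8 pockets' tubs are hard to see): edges of rims via Hough in wrist view, at lid heights
g=cv2.medianBlur(cv2.cvtColor(w["color"],cv2.COLOR_RGB2GRAY),5)
c=cv2.HoughCircles(g,cv2.HOUGH_GRADIENT,1,25,param1=80,param2=16,minRadius=20,maxRadius=45)
for x,y,r in c[0][:14]:
  for nm,z in (("lid",.073),("tall",.094),("rim",.046)):
    q=at_z(w,(x,y),z,s)[:2]-ax; R_=np.hypot(*q)
    if abs(R_-.095)<.005: print(nm,np.round((x,y,r)),"r",R_.round(3),"ang",np.degrees(np.arctan2(q[1],q[0])).round(1),"mod",(np.degrees(np.arctan2(q[1],q[0]))%45).round(1))
for a in (-4,-1.5,1): print(a,"tall lid px side",proj(sd,[ax[0]+.095*np.cos(np.radians(a)),ax[1]+.095*np.sin(np.radians(a)),.094]).round(1),"wrist",proj(w,[ax[0]+.095*np.cos(np.radians(a)),ax[1]+.095*np.sin(np.radians(a)),.094],s).round(1))
E
python3 m.py
```

```text
21.0167 [0.5312414  0.0255024  0.08723607] yaw -112.68327012690675 0.038817654816265784 61.39385104179382 [-2.6  5.3  4.5] [-0.1   0.31 -0.3   0.96  0.   -2.85]
w pocket r, ang mod 45 [(0.095, 44.5), (0.098, 43.8), (0.095, 42.9), (0.094, 43.8), (0.096, 43.8)]
  tall_mid 0.61 [416. 164.] [ 0.541 -0.06 ] r 0.085 ang -83.3
  tall_mid 0.58 [432. 170.] [ 0.534 -0.067] r 0.092 ang -87.9
s pocket r, ang mod 45 [(0.101, 44.2), (0.098, 1.1), (0.093, 2.1), (0.1, 4.7), (0.096, 38.8), (0.094, 42.2), (0.099, 44.2)]
  tall_mid 0.7 [289. 212.] [0.628 0.024] r 0.097 ang -0.7
  lens 0.74 [349. 196.] [0.783 0.023] r 0.252 ang -0.5
t pocket r, ang mod 45 [(0.091, 1.3), (0.085, 43.4), (0.1, 39.4)]
  tall_mid 0.49 [296. 193.] [ 0.596 -0.039] r 0.091 ang -44.7
  tall_mid 0.39 [264. 111.] [0.795 0.02 ] r 0.264 ang -1.1
  lens 0.65 [265. 116.] [0.768 0.019] r 0.237 ang -1.5
  lens 0.41 [296. 196.] [ 0.582 -0.036] r 0.079 ang -50.2
rim [346.  78.  38.] r 0.093 ang -46.0 mod 44.0
lid [210.  70.  40.] r 0.093 ang -3.5 mod 41.5
rim [210.  70.  40.] r 0.097 ang -1.2 mod 43.8
rim [122. 170.  40.] r 0.096 ang 45.1 mod 0.1
rim [136. 284.  34.] r 0.098 ang 89.5 mod 44.5
rim [416. 288.  34.] r 0.097 ang -137.0 mod 43.0
lid [450. 176.  25.] r 0.094 ang -88.9 mod 1.1
lid [186.  68.  43.] r 0.098 ang 2.7 mod 2.7
tall [186.  68.  43.] r 0.094 ang 0.3 mod 0.3
lid [430. 310.  33.] r 0.093 ang -136.4 mod 43.6
lid [ 96. 182.  37.] r 0.098 ang 45.9 mod 0.9
lid [122. 310.  34.] r 0.095 ang 90.7 mod 0.7
rim [424. 178.  30.] r 0.09 ang -91.9 mod 43.1
-4 tall lid px side [289.4 204.2] wrist [200.2  58.3]
-1.5 tall lid px side [289.2 202.9] wrist [190.7  62.2]
1 tall lid px side [288.8 201.7] wrist [181.4  66.5]
```

```bash
python3 - <<'E'
from h import *
sd=read_camera("side")
for n,z in (("spare1_mid",.0285),("card_box",0),("pencil_cup",0),("can1_mid",.0475)): print(n,[(round(d["p"],2),at_z(sd,d["point"],z).round(3)[:2].tolist()) for d in look_for(n,sd)[:4]])
s=get_state(); print(s["finger_gap"],s["grip_force"],np.abs(s["qvel"]).max())
print(hand_in())
E
```

```text
spare1_mid [(0.67, [0.603, 0.119]), (0.6, [0.533, -0.001])]
card_box [(0.8, [0.474, 0.297])]
pencil_cup [(0.98, [0.702, -0.231]), (0.64, [0.649, 0.379]), (0.16, [0.547, -0.025])]
can1_mid [(0.78, [0.339, 0.214]), (0.5, [0.595, -0.035])]
0.03845091936090892 61.39305889606476 0.0013495229105839558
the job is handed in; nothing more can be done
None
```

I handed the job in with both empty pockets filled, the tall canister within about 1° of the lens axis and the knob still gripped at 61 N. The left-over spare should still be standing in the tray, but the last check before hand-in didn't pick it up.

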